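# Check that a trolley's brake lever stops short of the push bar

### The job

The brake of this lab trolley handle, fixed on its service stand, has just been adjusted. With fingertips or the outside of the fingers and without gripping or forcing the lever, press the red-faced hand lever in towards the bar until it comes up against its stop, keep it there for a second, and let it spring all the way out again. Then press it in against the stop once more and finish while holding it there, so that a colleague can measure the gap left at the bar; leave the bar, its stand and everything else on the table alone.

Things in the scene. Friction and masses are not known exactly. Their poses are not given: they have to be found in the camera images.
- stand: grey steel service stand fixed to the table: base plate 110 x 220 x 12 mm with two uprights (30 x 16 mm, 137 mm high) 190 mm apart, and the push bar with the black clamp (42 mm high) of the lever. Origin: centre of the underside of the base plate. Its x axis is level and points from the lever side to the bar side (the direction in which the lever is pressed), y runs along the bar, z is up.
- bar_mid (a point): middle of the axis of the fixed horizontal push bar between the uprights (steel 25 mm thick with a black rubber grip 32 mm thick), 120 mm above the table, at x = +35 mm in the stand's frame. x, y, z axes as the stand's.
- lever_pad (a point): press point: middle of the width of the hand lever's red outer face (the side away from the bar), 100 mm from its pivot, 120 mm above the table; moves with the lever. x axis: into the blade, towards the bar; y axis: along the blade towards the pivot; z up. The blade stands upright, 24 mm high and 14 mm thick; a dark steel strip lines its inner side, its red face reaches from 50 to 120 mm from the pivot. Nothing stands before it.
- lever_tip (a point): centre of the red ball, 23 mm across, at the free end of the lever, 130 mm from its pivot, 120 mm above the table; moves with the lever.
- lever_pivot (a point): the lever's upright pivot axis at the blade's mid height, 120 mm above the table; in the stand's frame at x = -20 mm, y = +66 mm, between the jaws of the black clamp.
- lever (a joint): angle of the hand lever in rad: 0 fully out (its spring holds it there), 0.33 against its stop. Pressing its face along the stand's +x makes it grow and moves the press point about 32 mm. The spring pushes back with about 2 N at the press point at first, 9 N just before the stop; the stop is firm. At the stop about 35 mm are left between blade and rubber grip.
- green_vial: loose squat white vial with green screw cap, 40 mm across, 58 mm high; origin at the centre of its underside. Bystander.
- dish: loose petri dish, 92 mm across, 15 mm high; origin at the centre of its underside. Bystander.
- tape_roll: loose round blue tape dispenser, 74 x 98 x 32 mm; origin at the centre of its underside. Bystander.

How it is judged:
By the outcome, as a careful person would: the job done as asked, in the order asked, and still so for the second after the job is handed in, while the arm keeps its last pose, push and grip.
It also fails if it takes over 48 s, if anything falls off the work surface, if the arm or the gripper's body presses on something with over 40 N, if the wrist force passes 120 N, or if a joint passes its speed limit or range.

### The arm

A 6-joint arm with a two-finger parallel gripper is mounted at the origin on a cart in front of the work surface, level with it; the furniture and walls round the work are solid. World frame = base frame: x ahead of the robot, y to its left, z up, the work surface at z = 0. Lengths are in mm, angles in rad, forces in N, time in s.
With the tool pointing down it reaches from about 300 to 825 mm from the base axis. Payload 5.4 kg.
Tool frame: the origin (TCP) lies between the finger pads; the fingertips stand 22 mm ahead of it and the grasp point (between the pads) lies 3 mm ahead of it; z points along the fingers, y is the line along which they close (so a half turn about z gives the same grasp; the last joint's range is limited). The gripper opens to 92 mm and grips with 3 to 60 N. Pads are 20 mm wide; open, the fingers measure 128 mm over their backs; the gripper's body (75 mm by 189 mm) begins 69 mm behind the grasp point.
Start: joints at [-1.548, 0.158, 1.597, -0, 1.386, -0.21], TCP at [132.631, -559.478, 236.601] pointing down, gripper open.
Joint ranges: [-2.91, 2.91], [-0.94, 2.29], [0.18, 2.7], [-1.29, 4.43], [0.17, 2.64], [-3, 3]. Speed limits (rad/s): [2.57, 2.57, 3.14, 3.14, 3.14, 3.14].

### API

Orientations are given as a unit quaternion [w, x, y, z].
In Python, from rig import ctrl gives the robot as it stands. The module is installed in compiled form; this text tells all that it offers.
- The arm moves only by the tool move_arm, never from a script. Its argument "series" is a list of rows, each an object with "turn": the turn, a rotation vector about the tool's x, y, z in rad, a list of three; "delta_pos": the shift along the tool's x, y, z in m, a list of three; "claw": the closure, from -1 (fully open) to 1 (shut), so that 0 is half open. In form: [{"turn": [rx, ry, rz], "delta_pos": [tx, ty, tz], "claw": claw}, ...]. A call has 1 to 20 rows; each row is the pose to reach, as a shift and turn from the pose commanded when the call began, along the tool's axes at that moment; what a row does not reach only later rows make up. A row lasts 1/10 s, in which the tool goes at most 50 mm and 8.59 degrees, less where a joint would pass 70% of its speed; a pose out of reach is approached as far as the arm can. A call with a gripper value outside its range is refused whole. The fingers move at their own pace and stop on an object; "squeeze" is the grip in N (left out, the last holds). Time passes only in rows, so rows that repeat a pose let the fingers close. It gives the time, the measured TCP pose, the force, the opening and the grip force at its end, in the units of the state.
- ctrl.get_obs(): the state, without advancing time (a new reading comes with each control period).
- ctrl.read_camera(name): name is "scene" or "top"; returns the picture (400x640x3 uint8, red, green, blue); there is no depth.
- ctrl.camera_params(name): a dict with "fx", "fy", "cx", "cy" (pixels), "camera_from_world" (4x4, takes a point from world to camera coordinates). Camera axes: x right, y down, z forward; pixel columns grow to the right and rows downward; lengths in mm; the calibration is good to about 2 mm. A picture is of the moment at which its call begins. camera_params takes no time and is no camera call.
- ctrl.close_job(): hands the job in; it is judged then, once.
The state is a dict: "clock": time; "q": joint angles; "qvel": joint speeds; "joint_torque": joint torques, N m; "eef_pos": TCP position; "ee_rot": TCP orientation; "wrist_force": force on the tool from outside, world axes, zero at the start; "ft_torque": the same for the moment, N m; "finger_gap": finger opening in mm; "grip_force": force on a finger pad.
Only numpy, scipy, OpenCV 4.12 (cv2) and the standard library are available. Lean on these libraries where they do the work, as an engineer would, in place of code of your own. Each camera call takes 0.05 s, during which the arm holds its last target. There are 200 camera calls.

## Working session

There is one attempt and no reset: what is moved stays moved. The work goes in short steps, Python scripts to look and compute and a tool call to move; the robot and the scene stay as the last step left them, time stands still between calls to the robot, and variables do not carry over. Pictures are saved under pics/ and viewed, at most 10 in all, crops included, and the job is handed in when it is done.

Besides the shell and the picture viewer there is one more tool, called after "Call:" as name(argument=value, ...), one argument or row to a line, values as JSON. move_arm: Moves the arm, as the interface text tells. Its arguments: {"type":"object","properties":{"series":{"type":"array"},"squeeze":{"type":"number"}},"required":["series"]}

```bash
mkdir -p pics; python3 - <<'E'
from rig import ctrl
import cv2
o=ctrl.get_obs();print({k:o[k] for k in('clock','eef_pos','ee_rot','wrist_force','finger_gap')})
for n in('scene','top'):
    cv2.imwrite(f'pics/{n}0.png',ctrl.read_camera(n)[:,:,::-1]);p=ctrl.camera_params(n);print(n,p)
E
```

```text
{'clock': 0.0, 'eef_pos': array([ 132.62410282, -558.91011974,  235.6555888 ]), 'ee_rot': array([-9.00204480e-04,  9.93232015e-01,  1.16143647e-01,  8.36831975e-05]), 'wrist_force': array([ 0.00562065,  0.59184765, -0.69178759]), 'finger_gap': 91.4959866872774}
scene {'fx': 409.3045269122372, 'fy': 409.3045269122372, 'cx': 320.7280078357361, 'cy': 197.80194502553516, 'camera_from_world': array([[ 5.74662621e-01, -8.18362054e-01,  6.81325845e-03,
        -4.66421936e+02],
       [-3.57499541e-01, -2.58511485e-01, -8.97421802e-01,
         1.78475501e+02],
       [ 7.36177255e-01,  5.13279028e-01, -4.41120947e-01,
         8.39316500e+02],
       [ 0.00000000e+00,  0.00000000e+00,  0.00000000e+00,
         1.00000000e+00]])}
top {'fx': 468.36749518539403, 'fy': 468.36749518539403, 'cx': 317.7889767397379, 'cy': 205.89616827884112, 'camera_from_world': array([[-5.56603308e-03, -9.99861823e-01, -1.56637899e-02,
        -2.44516095e+02],
       [-9.93900247e-01,  7.25678739e-03, -1.10043803e-01,
         5.06224410e+02],
       [ 1.10142266e-01,  1.49557372e-02, -9.93803304e-01,
         1.21153892e+03],
       [ 0.00000000e+00,  0.00000000e+00,  0.00000000e+00,
         1.00000000e+00]])}
```

View pics/scene0.png

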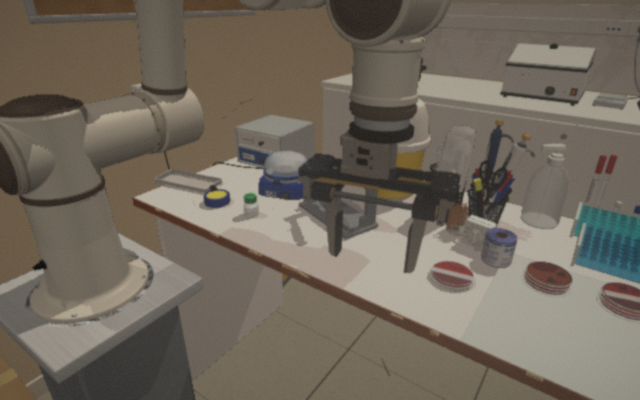

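View pics/top0.png

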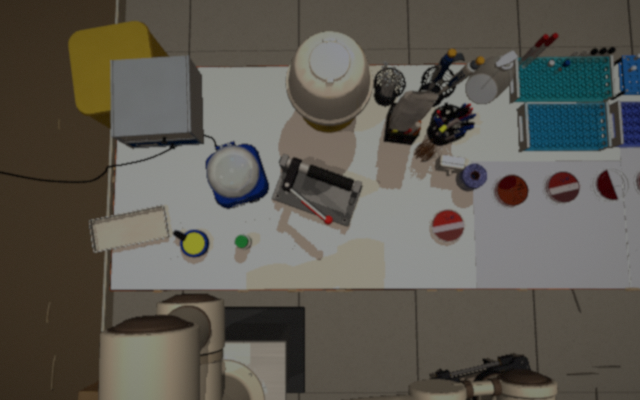

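The scene view hides the stand behind the gripper. The top view shows the stand at about (317,190): clamp near (288,183), red ball near (328,219), black grip from (290,165) to (355,185). I'll measure these next.

```bash
cat >h.py <<'E'
import numpy as np,cv2
from rig import ctrl
def cast(n,uv,z):
    p=ctrl.camera_params(n);T=p['camera_from_world'];R=T[:3,:3];c=-R.T@T[:3,3]
    d=R.T@np.array([(uv[0]-p['cx'])/p['fx'],(uv[1]-p['cy'])/p['fy'],1]);return c+d*(z-c[2])/d[2]
def proj(n,P):
    p=ctrl.camera_params(n);T=p['camera_from_world'];c=T[:3,:3]@np.array(P)+T[:3,3]
    return np.array([p['fx']*c[0]/c[2]+p['cx'],p['fy']*c[1]/c[2]+p['cy']])
def red(im,x0,y0,x1,y1):
    a=im[y0:y1,x0:x1].astype(int);m=(a[...,0]>90)&(a[...,0]>1.8*a[...,1])&(a[...,0]>1.8*a[...,2])
    v,u=np.nonzero(m);return np.c_[u+x0,v+y0]
E
python3 - <<'E'
from h import *
im=cv2.imread('pics/top0.png')[:,:,::-1]
r=red(im,270,180,350,235);b=r[r[:,0]>322];l=r[r[:,0]<=320]
print(len(r),len(b),b.mean(0),cast('top',b.mean(0),120))
for u in sorted(set(l[:,0])): print(u,l[l[:,0]==u][:,1],end=' ')
c=cv2.resize(im[140:240,255:375],None,fx=6,fy=6,interpolation=cv2.INTER_CUBIC)
cv2.imwrite('pics/c0.png',np.clip(c[:,:,::-1]*1.6,0,255).astype('uint8'))
E
```

```text
91 57 [328.14035088 219.28070175] [ 461.29440482 -274.17399542  120.        ]
301 [201] 302 [201 202] 303 [202 203] 304 [203 204] 305 [204 205] 306 [205] 307 [206] 308 [206 207] 309 [207 208] 310 [208 209] 311 [209 210] 312 [210 211] 313 [211] 314 [211 212] 315 [212 213] 316 [213 214] 317 [214] 318 [215] 319 [216] 320 [217]
```

View pics/c0.png

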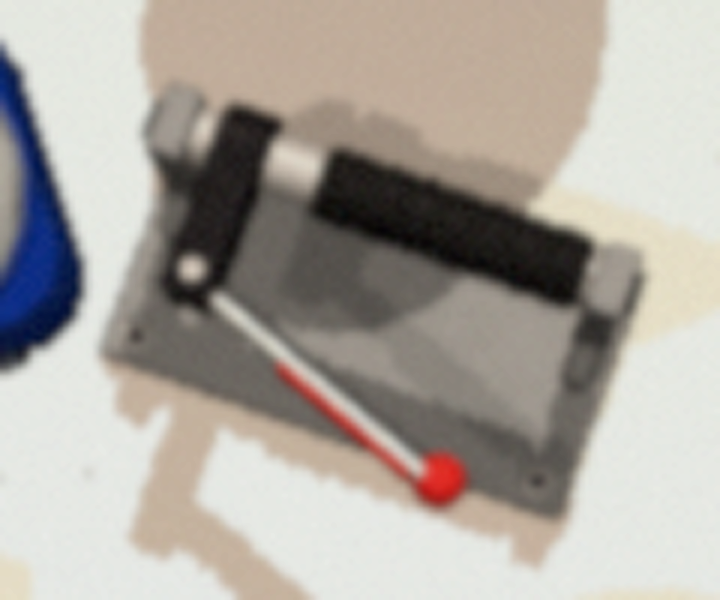

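The crop shows the pivot cap at about (287,184.6), the upright tops at about (285,158) and (357,184), and the ball at (328,219). The space in front of the lever is clear.

```bash
python3 - <<'E'
from h import *
from scipy.spatial.transform import Rotation as Ro
tip=cast('top',(328.14,219.28),120)
for z in(137,149):
    L=cast('top',(285,158),z);R=cast('top',(357.3,184.2),z);print(z,np.linalg.norm(L-R),L,R)
y=(L-R)/np.linalg.norm(L-R);x=np.array([y[1],-y[0],0])
# independent bar direction: base plate front corners at z=12
a=cast('top',(255+103/6,140+352/6),12);b=cast('top',(255+555/6,140+517/6),12);print('plate',np.linalg.norm(a-b),(a-b)/np.linalg.norm(a-b))
for z in(120,141,145):
    pv=cast('top',(287,184.7),z);print('pivot',z,pv,np.linalg.norm((pv-tip)[:2]))
pv=cast('top',(287,184.7),141);pv[2]=120
print('x',x,'yaw',np.arctan2(x[1],x[0]))
d=tip-pv;d[2]=0;print('lever in stand',d@x,d@y,'ang',np.arctan2(-(d@x),-(d@y)))
mid=(L+R)/2;print('pivot in stand rel bar mid (exp -55,66):',(pv-mid)@x,(pv-mid)@y)
o=mid-35*x;o[2]=0
for P in([-20,66,120],):print('pivot from stand',o+P[0]*x+P[1]*y)
u=d/np.linalg.norm(d);n=np.array([-u[1],u[0],0]);n*=np.sign(n@x)
print('red face edge pts',[cast('top',q,132) for q in((303,203),(311,210))])
for s,z in((0,120),):print('pad',pv+100*u-7*n,'n',n)
im=cv2.imread('pics/scene0.png');print(proj('scene',tip),proj('scene',pv))
T=Ro.from_quat(ctrl.get_obs()['ee_rot'],scalar_first=True).as_matrix();print(T)
E
```

```text
137 186.8192136618551 [ 610.21892953 -170.27048827  137.        ] [ 544.31768864 -345.08022782  137.        ]
149 184.81562607083015 [ 607.62477577 -171.30011528  149.        ] [ 542.43030859 -344.23506574  149.        ]
plate 214.4699377763721 [0.35043601 0.93658668 0.        ]
pivot 120 [ 547.13604293 -173.87146042  120.        ] 132.01864315958233
pivot 141 [ 543.83045519 -175.5797686   141.        ] 128.5790502982555
pivot 145 [ 543.20081943 -175.90516063  145.        ] 127.92567512431587
x [ 0.93571607 -0.35275409  0.        ] yaw -0.3605127687777527
lever in stand -42.449481122030285 -121.36973975448622 ang 0.336455128879089
pivot in stand rel bar mid (exp -55,66): -58.18370545149672 65.89956545199894
pivot from stand [ 546.84492823 -176.60885548    0.        ]
red face edge pts [array([ 500.20068784, -213.64576201,  132.        ]), array([ 483.05311933, -232.92413547,  132.        ])]
pad [ 474.27334621 -247.76569929  120.        ] n [ 0.766792   -0.64189565  0.        ]
[330.63946767 188.14258708] [317.22045847 168.59758102]
[[ 9.73031737e-01  2.30671264e-01 -7.79524105e-05]
 [ 2.30671078e-01 -9.73030397e-01  1.64328851e-03]
 [ 3.03209372e-04 -1.61695324e-03 -9.99998647e-01]]
```

Call:
move_arm(
  series=[
    {"turn":[0,0,0.02],"delta_pos":[0.012,-0.008,0],"claw":1},
    {"turn":[0,0,0.06],"delta_pos":[0.037,-0.026,0],"claw":1},
    {"turn":[0,0,0.11],"delta_pos":[0.068,-0.047,0],"claw":1},
    {"turn":[0,0,0.17],"delta_pos":[0.105,-0.073,0],"claw":1},
    {"turn":[0,0,0.23],"delta_pos":[0.142,-0.1,0],"claw":1},
    {"turn":[0,0,0.29],"delta_pos":[0.18,-0.126,0],"claw":1},
    {"turn":[0,0,0.35],"delta_pos":[0.217,-0.152,0],"claw":1},
    {"turn":[0,0,0.41],"delta_pos":[0.254,-0.178,0],"claw":1},
    {"turn":[0,0,0.47],"delta_pos":[0.291,-0.204,0],"claw":1},
    {"turn":[0,0,0.53],"delta_pos":[0.328,-0.23,0],"claw":1},
    {"turn":[0,0,0.57],"delta_pos":[0.353,-0.247,0],"claw":1},
    {"turn":[0,0,0.593],"delta_pos":[0.367,-0.257,0],"claw":1},
    {"turn":[0,0,0.593],"delta_pos":[0.367,-0.257,0],"claw":1},
    {"turn":[0,0,0.593],"delta_pos":[0.367,-0.257,0],"claw":1},
    {"turn":[0,0,0.593],"delta_pos":[0.367,-0.257,0],"claw":1},
  ],
  squeeze=6,
)

```text
clock: 1.6
eef_pos: [429.8, -225.4, 236.4]
ee_rot: [0.0, 0.984, -0.179, -0.0]
wrist_force: [0.2, -1.1, 0.0]
finger_gap: 0.5
grip_force: 0.0
```

Call:
move_arm(
  series=[
    {"turn":[0,0,0],"delta_pos":[0,0,0.01],"claw":1},
    {"turn":[0,0,0],"delta_pos":[0,0,0.03],"claw":1},
    {"turn":[0,0,0],"delta_pos":[0,0,0.055],"claw":1},
    {"turn":[0,0,0],"delta_pos":[0,0,0.08],"claw":1},
    {"turn":[0,0,0],"delta_pos":[0,0,0.1],"claw":1},
    {"turn":[0,0,0],"delta_pos":[0,0,0.112],"claw":1},
    {"turn":[0,0,0],"delta_pos":[0,0,0.116],"claw":1},
    {"turn":[0,0,0],"delta_pos":[0,0,0.116],"claw":1},
    {"turn":[0,0,0],"delta_pos":[0,0,0.116],"claw":1},
  ],
)

```text
clock: 2.5
eef_pos: [431.0, -225.4, 121.6]
ee_rot: [0.0, 0.984, -0.179, 0.001]
wrist_force: [0.1, -0.3, 0.2]
finger_gap: 0.0
grip_force: 0.0
```

```bash
python3 - <<'E'
from h import *
o=ctrl.get_obs();print(o['eef_pos'],o['wrist_force'],o['ft_torque'])
a=ctrl.read_camera('scene')[110:260,230:430];b=ctrl.read_camera('top')[130:280,230:430]
i=np.vstack([cv2.resize(k,None,fx=3.9,fy=3.9,interpolation=cv2.INTER_CUBIC)[:,:,::-1] for k in(a,b)])
i=cv2.resize(np.hstack([i[:585],i[585:]]),(800,300))
cv2.imwrite('pics/c1.png',np.clip(i*1.5,0,255).astype('uint8'))
E
```

```text
[ 430.9668779  -225.36552197  121.56717276] [ 0.11676369 -0.27717193  0.21513808] [ 0.04944737 -0.01079081 -0.00051894]
```

View pics/c1.png

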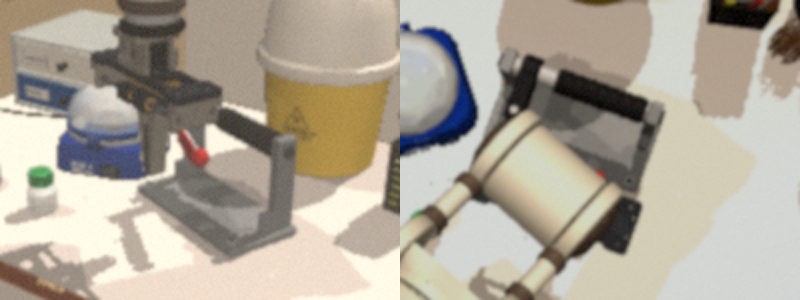

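The fingers stand in front of the blade. The ball shows at about (330,188) in the scene view, as predicted from the top view, and the gripper body clears everything. Next I press in small steps.

Call:
move_arm(
  series=[
    {"turn":[0,0,0],"delta_pos":[0.01,0,0],"claw":1},
    {"turn":[0,0,0],"delta_pos":[0.02,0,0],"claw":1},
    {"turn":[0,0,0],"delta_pos":[0.028,0,0],"claw":1},
    {"turn":[0,0,0],"delta_pos":[0.033,0,0],"claw":1},
    {"turn":[0,0,0],"delta_pos":[0.037,0,0],"claw":1},
    {"turn":[0,0,0],"delta_pos":[0.04,0,0],"claw":1},
    {"turn":[0,0,0],"delta_pos":[0.04,0,0],"claw":1},
  ],
)

```text
clock: 3.3
eef_pos: [467.5, -238.6, 120.1]
ee_rot: [-0.0, 0.984, -0.179, -0.001]
wrist_force: [-3.8, -1.2, 0.6]
finger_gap: 0.5
grip_force: 1.4
```

Call:
move_arm(
  series=[
    {"turn":[0,0,0],"delta_pos":[0.004,0,0],"claw":1},
    {"turn":[0,0,0],"delta_pos":[0.008,0,0],"claw":1},
    {"turn":[0,0,0],"delta_pos":[0.012,0,0],"claw":1},
    {"turn":[0,0,0],"delta_pos":[0.016,0,0],"claw":1},
    {"turn":[0,0,0],"delta_pos":[0.02,0,0],"claw":1},
    {"turn":[0,0,0],"delta_pos":[0.02,0,0],"claw":1},
  ],
)

```text
clock: 3.9
eef_pos: [485.6, -246.1, 120.1]
ee_rot: [0.0, 0.984, -0.179, -0.002]
wrist_force: [-8.0, -0.3, 0.2]
finger_gap: 0.6
grip_force: 3.4
```

Call:
move_arm(
  series=[
    {"turn":[0,0,0],"delta_pos":[0.003,0,0],"claw":1},
    {"turn":[0,0,0],"delta_pos":[0.006,0,0],"claw":1},
    {"turn":[0,0,0],"delta_pos":[0.008,0,0],"claw":1},
    {"turn":[0,0,0],"delta_pos":[0.009,0,0],"claw":1},
    {"turn":[0,0,0],"delta_pos":[0.009,0,0],"claw":1},
  ],
)

```text
clock: 4.4
eef_pos: [493.2, -249.8, 120.0]
ee_rot: [0.001, 0.984, -0.179, -0.002]
wrist_force: [-11.2, -2.2, 1.0]
finger_gap: 0.4
grip_force: 4.3
```

Call:
move_arm(
  series=[
    {"turn":[0,0,0],"delta_pos":[0.001,0,0],"claw":1},
    {"turn":[0,0,0],"delta_pos":[0.002,0,0],"claw":1},
    {"turn":[0,0,0],"delta_pos":[0.002,0,0],"claw":1},
  ],
)

```text
clock: 4.7
eef_pos: [494.9, -250.6, 120.1]
ee_rot: [0.001, 0.984, -0.179, -0.002]
wrist_force: [-11.0, -2.8, 1.5]
finger_gap: 0.5
grip_force: 4.6
```

Call:
move_arm(
  series=[
    {"turn":[0,0,0],"delta_pos":[0.001,0,0],"claw":1},
    {"turn":[0,0,0],"delta_pos":[0.001,0,0],"claw":1},
  ],
)

```text
clock: 4.9
eef_pos: [495.3, -250.8, 120.0]
ee_rot: [0.001, 0.984, -0.179, -0.003]
wrist_force: [-13.3, -2.8, 2.8]
finger_gap: 0.5
grip_force: 5.5
```

Call:
move_arm(
  series=[
    {"turn":[0,0,0],"delta_pos":[0.001,0,0],"claw":1},
    {"turn":[0,0,0],"delta_pos":[0.001,0,0],"claw":1},
  ],
)

```text
clock: 5.1
eef_pos: [495.5, -250.9, 120.0]
ee_rot: [0.0, 0.984, -0.179, -0.004]
wrist_force: [-16.4, -1.7, 4.5]
finger_gap: 1.1
grip_force: 7.3
```

Call:
move_arm(
  series=[
    {"turn":[0,0,0],"delta_pos":[0.001,0,0],"claw":1},
    {"turn":[0,0,0],"delta_pos":[0.001,0,0],"claw":1},
  ],
)

```text
clock: 5.3
eef_pos: [495.7, -251.0, 120.0]
ee_rot: [0.0, 0.984, -0.179, -0.005]
wrist_force: [-19.3, -1.0, 8.0]
finger_gap: 0.5
grip_force: 9.2
```

The TCP has stalled while the force climbs, so the lever is against its stop. I'll ease off 1 mm and hold.

Call:
move_arm(
  series=[
    {"turn":[0,0,0],"delta_pos":[-0.001,0,0],"claw":1},
    {"turn":[0,0,0],"delta_pos":[-0.001,0,0],"claw":1},
    {"turn":[0,0,0],"delta_pos":[-0.001,0,0],"claw":1},
    {"turn":[0,0,0],"delta_pos":[-0.001,0,0],"claw":1},
    {"turn":[0,0,0],"delta_pos":[-0.001,0,0],"claw":1},
    {"turn":[0,0,0],"delta_pos":[-0.001,0,0],"claw":1},
    {"turn":[0,0,0],"delta_pos":[-0.001,0,0],"claw":1},
    {"turn":[0,0,0],"delta_pos":[-0.001,0,0],"claw":1},
    {"turn":[0,0,0],"delta_pos":[-0.001,0,0],"claw":1},
    {"turn":[0,0,0],"delta_pos":[-0.001,0,0],"claw":1},
    {"turn":[0,0,0],"delta_pos":[-0.001,0,0],"claw":1},
    {"turn":[0,0,0],"delta_pos":[-0.001,0,0],"claw":1},
  ],
)

```text
clock: 6.5
eef_pos: [495.5, -250.9, 120.0]
ee_rot: [0.0, 0.984, -0.179, -0.004]
wrist_force: [-16.5, -1.0, 4.9]
finger_gap: 0.1
grip_force: 7.3
```

```bash
cat >>h.py <<'E'
def ball(f):
    im=ctrl.read_camera('scene');r=red(im,300,160,390,215)
    r=r.astype(float);y=np.array([.3528,.9357]);x=np.array([.9357,-.3528]);pv=np.array([545,-176.])
    for a in(0,.33):
        t=pv-130*(y*np.cos(.336-a)+x*np.sin(.336-a));print(a,'expect',proj('scene',[*t,120]))
    print('rightmost 12px col mean',r[r[:,0]>r[:,0].max()-9].mean(0),len(r));o=ctrl.get_obs();print(o['clock'],o['eef_pos'],o['wrist_force'])
    i=cv2.resize(im[110:260,230:430],None,fx=3,fy=3,interpolation=cv2.INTER_CUBIC)[:,:,::-1];cv2.imwrite(f,np.clip(i*1.4,0,255).astype('uint8'))
E
python3 -c "
from h import *
ball('pics/c2.png')"
```

```text
0 expect [331.24155873 188.25859465]
0.33 expect [346.9725474  185.31688241]
rightmost 12px col mean [345.34042553 184.93617021] 53
6.55 [ 495.49105038 -250.89103103  119.96206387] [-16.98401542  -1.58816623   4.97123553]
```

View pics/c2.png

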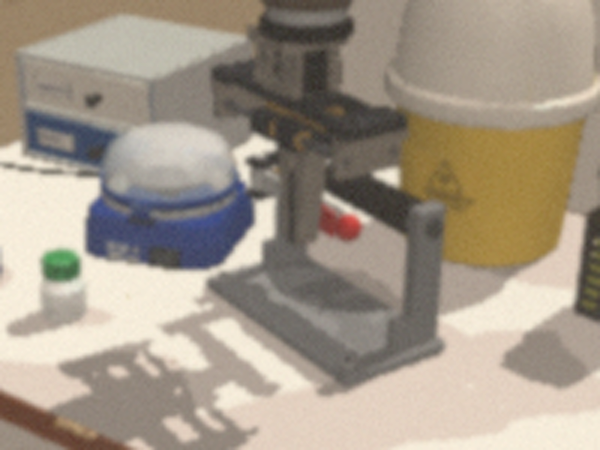

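The ball is at about (346,185), against (347,185) predicted at the stop, so the lever is home and was held for more than a second. Now I release it fully.

Call:
move_arm(
  series=[
    {"turn":[0,0,0],"delta_pos":[-0.004,0,0],"claw":1},
    {"turn":[0,0,0],"delta_pos":[-0.01,0,0],"claw":1},
    {"turn":[0,0,0],"delta_pos":[-0.017,0,0],"claw":1},
    {"turn":[0,0,0],"delta_pos":[-0.024,0,0],"claw":1},
    {"turn":[0,0,0],"delta_pos":[-0.031,0,0],"claw":1},
    {"turn":[0,0,0],"delta_pos":[-0.038,0,0],"claw":1},
    {"turn":[0,0,0],"delta_pos":[-0.046,0,0],"claw":1},
    {"turn":[0,0,0],"delta_pos":[-0.054,0,0],"claw":1},
    {"turn":[0,0,0],"delta_pos":[-0.06,0,0],"claw":1},
    {"turn":[0,0,0],"delta_pos":[-0.06,0,0],"claw":1},
    {"turn":[0,0,0],"delta_pos":[-0.06,0,0],"claw":1},
    {"turn":[0,0,0],"delta_pos":[-0.06,0,0],"claw":1},
    {"turn":[0,0,0],"delta_pos":[-0.06,0,0],"claw":1},
    {"turn":[0,0,0],"delta_pos":[-0.06,0,0],"claw":1},
    {"turn":[0,0,0],"delta_pos":[-0.06,0,0],"claw":1},
  ],
)

```text
clock: 8.05
eef_pos: [442.7, -229.4, 120.6]
ee_rot: [-0.0, 0.984, -0.179, 0.0]
wrist_force: [0.3, -0.4, -0.1]
finger_gap: 0.6
grip_force: 0.0
```

```bash
python3 -c "
from h import *
ball('pics/c3.png')"
```

```text
0 expect [331.24155873 188.25859465]
0.33 expect [346.9725474  185.31688241]
rightmost 12px col mean [329.29166667 187.625     ] 51
8.1 [ 442.66008132 -229.31810862  120.55703245] [ 0.87815638 -0.37438036  0.00668042]
```

The lever is fully out again: the ball is back at (329.3,187.6) and there is no contact force. Second press.

Call:
move_arm(
  series=[
    {"turn":[0,0,0],"delta_pos":[0.006,0,0],"claw":1},
    {"turn":[0,0,0],"delta_pos":[0.013,0,0],"claw":1},
    {"turn":[0,0,0],"delta_pos":[0.018,0,0],"claw":1},
    {"turn":[0,0,0],"delta_pos":[0.023,0,0],"claw":1},
    {"turn":[0,0,0],"delta_pos":[0.028,0,0],"claw":1},
    {"turn":[0,0,0],"delta_pos":[0.033,0,0],"claw":1},
    {"turn":[0,0,0],"delta_pos":[0.038,0,0],"claw":1},
    {"turn":[0,0,0],"delta_pos":[0.043,0,0],"claw":1},
    {"turn":[0,0,0],"delta_pos":[0.047,0,0],"claw":1},
    {"turn":[0,0,0],"delta_pos":[0.051,0,0],"claw":1},
    {"turn":[0,0,0],"delta_pos":[0.054,0,0],"claw":1},
    {"turn":[0,0,0],"delta_pos":[0.056,0,0],"claw":1},
    {"turn":[0,0,0],"delta_pos":[0.058,0,0],"claw":1},
    {"turn":[0,0,0],"delta_pos":[0.059,0,0],"claw":1},
    {"turn":[0,0,0],"delta_pos":[0.06,0,0],"claw":1},
    {"turn":[0,0,0],"delta_pos":[0.06,0,0],"claw":1},
    {"turn":[0,0,0],"delta_pos":[0.06,0,0],"claw":1},
    {"turn":[0,0,0],"delta_pos":[0.06,0,0],"claw":1},
  ],
)

```text
clock: 9.9
eef_pos: [495.4, -250.8, 119.7]
ee_rot: [0.0, 0.984, -0.179, -0.004]
wrist_force: [-15.6, -2.2, 4.0]
finger_gap: 0.8
grip_force: 6.8
```

```bash
python3 -c "
from h import *
ball('pics/c4.png')"
```

```text
0 expect [331.24155873 188.25859465]
0.33 expect [346.9725474  185.31688241]
rightmost 12px col mean [345.36170213 184.95744681] 55
9.95 [ 495.46321754 -250.82725493  119.70425718] [-16.04437621  -1.92692852   3.94446473]
```

Call:
move_arm(
  series=[
    {"turn":[0,0,0],"delta_pos":[0,0,0],"claw":1},
    {"turn":[0,0,0],"delta_pos":[0,0,0],"claw":1},
    {"turn":[0,0,0],"delta_pos":[0,0,0],"claw":1},
    {"turn":[0,0,0],"delta_pos":[0,0,0],"claw":1},
    {"turn":[0,0,0],"delta_pos":[0,0,0],"claw":1},
    {"turn":[0,0,0],"delta_pos":[0,0,0],"claw":1},
  ],
)

```text
clock: 10.55
eef_pos: [495.5, -250.8, 119.7]
ee_rot: [0.0, 0.984, -0.179, -0.004]
wrist_force: [-15.5, -2.2, 3.3]
finger_gap: 0.5
grip_force: 6.8
```

```bash
python3 -c "
from rig import ctrl
print(ctrl.get_obs()['wrist_force'],ctrl.close_job())"
```

```text
the job is handed in; nothing more can be done
[-15.47183733  -2.16557882   3.27347725] None
```

I pressed the lever to its stop with the closed fingers and held it for over a second, let it spring fully out, then pressed it to the stop again; I handed the job in with the arm holding it there at about 16 N.

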